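Snap the retaining clip onto the deck drive shaft

ROBOT

A 6-joint arm with a two-finger parallel gripper is mounted at the origin on the work surface. World frame = base frame: x ahead of the robot, y to its left, z up, the work surface at z = 0. Lengths are in mm, angles in rad, forces in N, time in s.
With the tool pointing down it reaches from about 250 to 775 mm from the base axis. Payload 4 kg.
Tool frame: the origin (TCP) lies on the front face of the gripper's body, between the roots of the fingers; the fingertips stand 97 mm ahead of it and the grasp point (between the pads) lies 78 mm ahead of it; z points along the fingers, y is the direction in which the jaws open and shut (so a half turn about z gives the same grasp; the last joint's range is limited). The gripper opens to 94 mm and grips with 3 to 60 N. Pads are 16 mm wide; open, the fingers measure 119 mm over their backs; the gripper's body (75 mm by 177 mm) begins 78 mm behind the grasp point.
Start: joints at [1.06, 0.087, 1.371, -0, 1.684, -0.103], TCP at [218.132, 504.905, 302.706] pointing down, gripper open.
Joint ranges: [-3.1, 3.1], [-0.76, 2.03], [0.27, 2.55], [-1.08, 4.22], [0.17, 2.65], [-2.57, 2.57]. Speed limits (rad/s): [2.79, 2.79, 3.14, 3.14, 3.14, 3.14].

INTERFACE

Orientations are given as a unit quaternion [w, x, y, z].
In Python, from station import sense, cams, order gives the robot as it stands.
- The arm moves only by the tool jog_arm, never from a script. Its arguments are lists of equal length, an entry for each row: "dp": the shift along the tool's x, y, z in mm, a list of three; "twist": the turn about the tool's z in degrees; "grip": the opening, from 0 (shut) to 1 (fully open). In form: {"dp": [[dx, dy, dz], ...], "twist": [twist, ...], "grip": [grip, ...]}. A call has exactly 10 rows; each row is the pose to reach, as a shift and turn from the pose commanded when the call began, along the tool's axes at that moment; what a row does not reach only later rows make up. A row lasts 1/10 s, in which the tool goes at most 50 mm and 8.59 degrees, less where a joint would pass 70% of its speed; a pose out of reach is approached as far as the arm can. A call with a gripper value outside its range is refused whole. The fingers move at their own pace and stop on an object; "grip_force" is the grip in N (left out, the last holds). Time passes only in rows, so rows that repeat a pose let the fingers close, or fill a call up. It gives the time, the measured TCP pose, the force and the opening at its end, in the units of the state.
- sense(): the state, without advancing time (a new reading comes with each control period).
- cams.grab_frame(name): name is "scene" or "top" or "wrist"; returns the picture (384x512x3 uint8, red, green, blue); there is no depth.
- cams.camera_model(name): a dict with "fx", "fy", "cx", "cy" (pixels), "k1" (the pictures are not rectified: a ray, as slopes to the right and down, at radius r is drawn at 1 + k1 r^2 times it, then the intrinsics apply), "extrinsics" (4x4, takes a point from camera to world coordinates); the wrist camera has in their place "tool_from_camera" (4x4, takes a point from camera to tool coordinates, whose origin is the TCP and whose axes are the flange's). Camera axes: x right, y down, z forward; pixel columns grow to the right and rows downward; lengths in mm; the calibration is good to about 2 mm. A picture is of the moment at which its call begins: read the wrist's pose just before it. camera_model takes no time and is no camera call.
- order.close_job(): hands the job in, once; it reports no verdict.
Trained networks look in the newest picture that a camera, given by its name, has taken for a name from the list of things; names that differ only in an ending like _2 or _b are one class to them, and where a whole thing is asked for, a point or a joint stands for the part that bears it (a point fixed in the world has none). Each returns a list of dicts, best first, with "p" (0 to 1); they miss things now and then, are a little off and sometimes report something else, mostly with a low value. They report only what shows in the picture. A call takes as long as a camera call. They do not tell look-alikes from the thing itself.
- cams.trace(label, camera): "region" (384x512 bool, what is visible of it) and "extent" ([left, top, width, height] in pixels, round what is visible of it).
The state is a dict: "time_s": time; "joints": joint angles; "joint_velocities": joint speeds; "effort": joint torques, N m; "tcp_pos": TCP position; "orientation": TCP orientation; "contact_force": force on the tool from outside, world axes, zero at the start; "wrist_torque": the same for the moment, N m; "finger_gap": opening from 0.0 (shut) to 1.0 (fully open).
Only numpy, scipy, OpenCV 4.12 (cv2) and the standard library are available. Lean on these libraries where they do the work, as an engineer would, in place of code of your own. Each camera call takes 0.05 s, during which the arm holds its last target.

TASK

Two spring clips hang in the white rack: take the one whose jaws are open and push it sideways into the groove of the deck's drive shaft, leaning along the groove's flats, until it snaps fully home, then let go. Feel for the groove, whose place along the shaft varies, and do not force the clip where it is blocked. Leave the clip with the closed jaws hanging in the rack and the loose labware where it stands.

Things in the scene. Friction and masses are not known exactly. Their poses are not given: they have to be found in the camera images.
- clip_open_grip (a point): Good clip, legs open, 116 mm long, 0.14 kg +-30 %, hanging upright by its flange. Orange handle 30 (x) x 16 (y) x 44 mm (z) over a dark flange 34 x 44 x 6 mm. This point: middle of the handle, 22 mm under its top and over the flange. z up the handle, x across the legs, y through the thickness; same when turned half round about z. 
- clip_seat (a point): Point of the good clip midway between its legs, 58 mm below clip_open_grip, same axes; on the shaft's axis when home. Below the flange: an 8 mm thick steel crown, its inner face 12 mm above this point; two 8 mm round legs, 25 mm apart inside, narrowing to 18 mm (18 mm below this point), then flaring out to 30 mm at the ends (36 mm below this point).
- clip_tips (a point): Middle between the leg ends of the good clip, 36 mm below clip_seat, same axes. Each leg is sprung at its root and gives up to about 4 mm; the core's flats must force each 3 mm aside, which takes 8 to 20 N of push in all; over 60 N would spoil it.
- clip_shut_grip (a point): Worn clip, as the good one but its legs have closed up and touch near their ends: it cannot go on. Orange handle 30 (x) x 16 (y) x 44 mm (z) over a dark flange 34 x 44 x 6 mm. This point: middle of the handle, 22 mm under its top and over the flange. z up the handle, x across the legs, y through the thickness; same when turned half round about z. 
- drive_axis (a point): On the level axis of the drive shaft, midway between the black bearing blocks, 85 mm over the deck. y along the shaft, z up, x away from the robot at yaw 0. Rigid bright shaft, 52 mm across, with one groove 13 mm wide along y, at an unknown place up to 18 mm either side of this point (a brass gap, to be seen or felt). In it a square brass core, 24 mm across flats, on the axis.
- shaft_top (a point): Top of the shaft, 26 mm over drive_axis, same axes. The core's flats lean: the clip goes in with its y along the shaft, handle leaning 35 degrees from vertical towards -x of this frame, pushed along its own -z. Beside the groove the leg ends stop on the shaft with clip_seat 49 to 55 mm short of the axis; in it they run free to 37 mm short, then push rises and falls, and they snap home.
- guard_edge (a point): Middle of the near edge of the clear fixed guard, 113 mm above the shaft's axis, axes as drive_axis. The guard, 10 mm thick at this edge, runs from here 123 mm along +x and 105 mm either way along y: it bars tools held upright over the shaft.
- drive: Drive unit. Origin on the deck under drive_axis, same axes. Grey base x -55 to 135 mm, y +-125 mm, 10 mm thick. Black bearing blocks: inner faces 81 mm either side along y, 70 mm long in x, tops 29 mm above the shaft's axis. Two guard posts at x 118 mm, y +-92 mm.
- rack: White clip rack: base 236 (x) x 90 x 8 mm, two level aluminium rails along x, tops 84 mm above the deck, 16 mm apart, on which the clips' flanges rest. Origin under its middle; the clips hang 47 to 63 mm either side of it along x, their x along the rack's x. End walls at x +-112 mm, 84 mm tall.
- tips_black: Bystander: black box with grey dots, 127 x 85 x 60 mm. Origin: centre of its underside.
- trough: Bystander: white open trough, 127 x 85 x 40 mm. Origin: centre of its underside.
- bottle_amber: Bystander: amber bottle, 52 mm across, 110 mm tall. Origin: centre of its underside.
- jar_clear: Bystander: grey jar with blue cap, 60 mm across, 75 mm tall. Origin: centre of its underside.
Things that resemble listed ones, but are neither listed nor needed, are in the scene too. Leave any green look-alike of the part that bears clip_open_grip alone.

How it is judged (in metres and radians):
At the end, for the whole second after the job is handed in: Open clip home in the groove, released, at rest: seat point within 3 mm of drive_axis in its x and z and 23 mm in y, handle leaning 24 to 46 degrees from vertical, its y within 7 degrees of the shaft. Shut clip moved under 20 mm, each labware piece under 30 mm (x of clip_seat in the frame of drive_axis between -0.003 and 0.003 m and z of clip_seat in the frame of drive_axis between -0.003 and 0.003 m and y of clip_seat in the frame of drive_axis between -0.023 and 0.023 m and angle between clip_seat's own z axis and vertical between 0.42 and 0.8 rad and angle between the y axis of clip_seat and the y axis of drive_axis, either way round below 0.12 rad and linear speed of clip_open below 0.02 m/s and distance of clip_shut_grip from where it was at the start of the episode below 0.02 m and distance of each of tips_black, trough, bottle_amber, jar_clear from where it was at the start of the episode below 0.03 m); the robot touches nothing.
It fails at once if the clip is forced: it presses on the drive unit with over 60 N (contact force between clip_open and drive above 60 N).
It fails at once if the clip with shut jaws is taken or knocked (moved over 40 mm) (distance of clip_shut_grip from where it was at the start of the episode above 0.04 m).
It fails at once if a piece of labware is knocked away (moved over 50 mm) (distance of any of tips_black, trough, bottle_amber, jar_clear from where it was at the start of the episode above 0.05 m).
It also fails if it takes over 51 s, if anything falls off the work surface, if the arm or the gripper's body presses on something with over 40 N, if the wrist force passes 120 N, or if a joint passes its speed limit or range.

## Working session

There is one attempt and no reset: what is moved stays moved. The work goes in short steps, Python scripts to look and compute and a tool call to move; the robot and the scene stay as the last step left them, time stands still between calls to the robot, and variables do not carry over. Pictures are saved under pics/ and viewed, and the job is handed in when it is done.

Besides the shell and the picture viewer there is one more tool, called after "Emit:" as name(argument=value, ...), one argument or row to a line, values as JSON. jog_arm: Moves the arm, as the interface text tells. Its arguments: {"type":"object","properties":{"dp":{"type":"array","items":{"type":"array","items":{"type":"number"}}},"twist":{"type":"array","items":{"type":"number"}},"grip":{"type":"array","items":{"type":"number"}},"grip_force":{"type":"number"}},"required":["dp","twist","grip"]}

```bash
ls; mkdir -p pics; python3 - <<'E'
from station import sense,cams,order
import cv2,numpy as np
s=sense();print({k:np.round(v,3).tolist() for k,v in s.items()})
for n in ["scene","top","wrist"]:
    im=cams.grab_frame(n);cv2.imwrite(f"pics/a_{n}.png",im[:,:,::-1])
    m=cams.camera_model(n);print(n,{k:np.round(v,4).tolist() for k,v in m.items()})
E
```

```text
pics
{'time_s': 0.0, 'joints': [1.06, 0.088, 1.372, 0.0, 1.684, -0.103], 'joint_velocities': [-0.001, 0.002, 0.001, -0.001, 0.001, 0.0], 'effort': [0.001, -34.019, -30.243, 0.072, 0.033, -0.0], 'tcp_pos': [217.967, 504.609, 301.54], 'orientation': [-0.0, 0.202, 0.979, -0.001], 'contact_force': [0.126, 0.498, 1.033], 'wrist_torque': [-0.026, -0.004, 0.025], 'finger_gap': 1.001}
scene {'fx': 362.1578, 'fy': 362.1578, 'cx': 253.1525, 'cy': 191.9067, 'k1': -0.0457, 'extrinsics': [[-0.4642, 0.5357, -0.7053, 1267.8885], [0.8856, 0.2945, -0.3592, 390.915], [0.0152, -0.7914, -0.6111, 815.5409], [0.0, 0.0, 0.0, 1.0]]}
top {'fx': 416.725, 'fy': 416.725, 'cx': 261.2393, 'cy': 197.2814, 'k1': -0.1105, 'extrinsics': [[-0.0284, -0.9961, 0.0835, 373.4654], [-0.9994, 0.0268, -0.0202, 22.503], [0.0179, -0.0841, -0.9963, 1717.6797], [0.0, 0.0, 0.0, 1.0]]}
wrist {'fx': 294.1236, 'fy': 294.1236, 'cx': 249.9496, 'cy': 191.5361, 'k1': -0.0754, 'tool_from_camera': [[0.0007, -0.9675, -0.2529, 73.2193], [1.0, 0.0009, -0.0004, 1.0356], [0.0006, -0.2529, 0.9675, -81.9378], [0.0, 0.0, 0.0, 1.0]]}
```

View pics/a_scene.png

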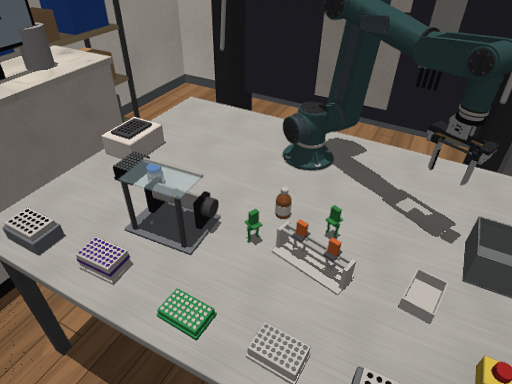

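View pics/a_top.png

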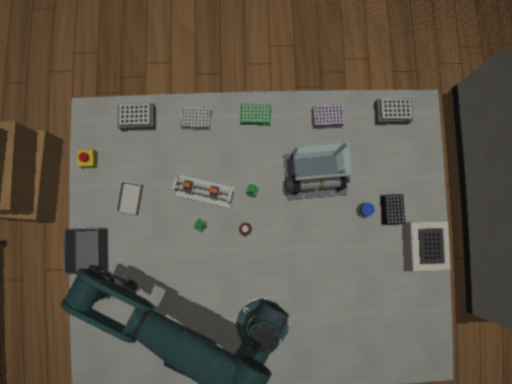

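View pics/a_wrist.png

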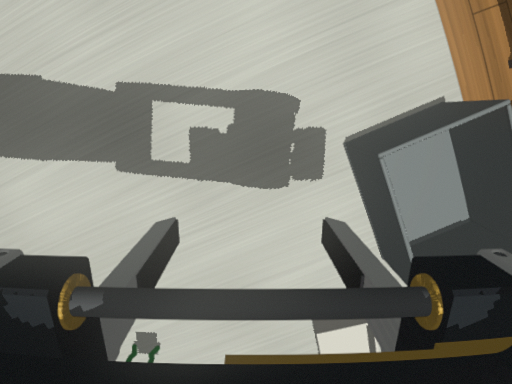

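```bash
cat > h.py <<'E'
import numpy as np,cv2
from station import sense,cams,order
from scipy.spatial.transform import Rotation as R
def T_tool(s=None):
    s=s or sense();q=s['orientation'];T=np.eye(4);T[:3,:3]=R.from_quat([q[1],q[2],q[3],q[0]]).as_matrix();T[:3,3]=s['tcp_pos'];return T
def ext(n,T=None):
    m=cams.camera_model(n)
    if n=='wrist': return m,(T if T is not None else T_tool())@np.array(m['tool_from_camera'])
    return m,np.array(m['extrinsics'])
def proj(n,P,T=None):
    m,E=ext(n,T);P=np.atleast_2d(P).astype(float);c=(P-E[:3,3])@E[:3,:3]
    a=c[:,:2]/c[:,2:];r2=(a**2).sum(1,keepdims=True);a=a*(1+m['k1']*r2)
    return a*[m['fx'],m['fy']]+[m['cx'],m['cy']]
def ray(n,uv,T=None):
    m,E=ext(n,T);uv=np.atleast_2d(uv).astype(float);d=(uv-[m['cx'],m['cy']])/[m['fx'],m['fy']]
    a=d.copy()
    for _ in range(20): a=d/(1+m['k1']*(a**2).sum(1,keepdims=True))
    D=np.c_[a,np.ones(len(a))]@E[:3,:3].T
    return E[:3,3],D/np.linalg.norm(D,axis=1,keepdims=True)
def onz(n,uv,z,T=None):
    o,D=ray(n,uv,T);return o+D*((z-o[2])/D[:,2:])
def tri(obs):
    A=np.zeros((3,3));b=np.zeros(3)
    for n,uv,T in obs:
        o,D=ray(n,uv,T);M=np.eye(3)-np.outer(D[0],D[0]);A+=M;b+=M@o
    return np.linalg.solve(A,b)
E
python3 - <<'E'
from h import *
for n,(x,y,w,h) in {'scene':(230,190,140,110),'top':(160,130,200,110)}.items():
    im=cv2.imread(f'pics/a_{n}.png')[y:y+h,x:x+w];cv2.imwrite(f'pics/a_{n}_c.png',cv2.resize(im,None,fx=4,fy=4,interpolation=2)[:600,:800])
im=cv2.imread('pics/a_scene.png')[145:250,110:230];cv2.imwrite('pics/a_drv.png',cv2.resize(im,None,fx=5,fy=5,interpolation=2))
print(onz('top',[[203,190],[188,184],[213,190],[318,185],[288,186],[348,184],[246,229],[200,225],[252,190]],100))
E
```

```text
[[ 543.72105144  215.95155925  100.        ]
 [ 568.88998943  274.33053769  100.        ]
 [ 542.66224595  176.90403072  100.        ]
 [ 551.45867744 -234.44195326  100.        ]
 [ 550.56210468 -116.29697279  100.        ]
 [ 552.41239571 -353.73908733  100.        ]
 [ 387.50016194   52.12421393  100.        ]
 [ 407.73945369  229.97724486  100.        ]
 [ 538.57423705   24.84900806  100.        ]]
```

View pics/a_scene_c.png

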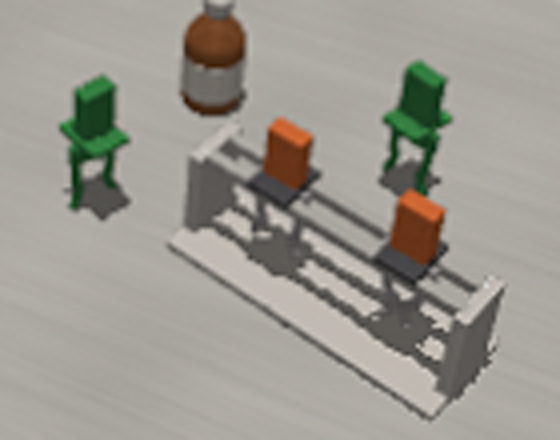

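View pics/a_top_c.png

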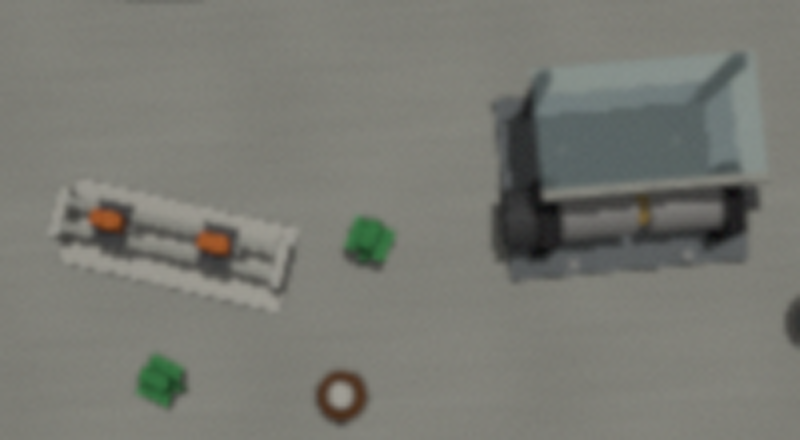

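View pics/a_drv.png

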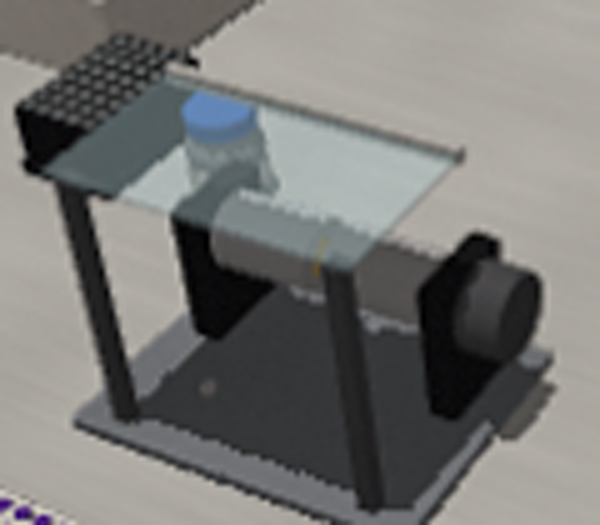

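Emit:
jog_arm(
  dp=[
    [-25, -22, 0],
    [-50, -44, 0],
    [-75, -66, 0],
    [-100, -87, 0],
    [-125, -109, 0],
    [-150, -131, 0],
    [-175, -153, 0],
    [-200, -175, 0],
    [-224, -194, 0],
    [-224, -194, 0],
  ],
  twist=[8.5, 17, 25.5, 34, 42.5, 51, 59.5, 68, 76.5, 82],
  grip=[1, 1, 1, 1, 1, 1, 1, 1, 1, 1],
)

```text
time_s: 1.15
tcp_pos: [347.9, 235.4, 302.4]
orientation: [0.001, 0.798, 0.602, -0.0]
contact_force: [0.2, 1.2, -0.5]
finger_gap: 0.997
```

```bash
python3 - <<'E'
from h import *
s=sense();print(s['time_s'],s['joints'],s['tcp_pos'],s['orientation'],s['contact_force']);T=T_tool(s);np.save('Tb.npy',T);print(T.round(3))
im=cams.grab_frame('wrist');cv2.imwrite('pics/b_w.png',im[:,:,::-1])
E
```

```text
1.15 [ 4.60492411e-01 -2.06831993e-01  1.64983179e+00 -1.40048841e-03
  1.69882574e+00  7.38195205e-01] [347.93281059 235.38471856 302.41563167] [ 6.60997398e-04  7.98222510e-01  6.02362290e-01 -2.42906948e-04] [ 0.17801381  1.19579206 -0.52037082]
[[ 2.74000e-01  9.62000e-01  0.00000e+00  3.47933e+02]
 [ 9.62000e-01 -2.74000e-01 -1.00000e-03  2.35385e+02]
 [-1.00000e-03  1.00000e-03 -1.00000e+00  3.02416e+02]
 [ 0.00000e+00  0.00000e+00  0.00000e+00  1.00000e+00]]
```

View pics/b_w.png

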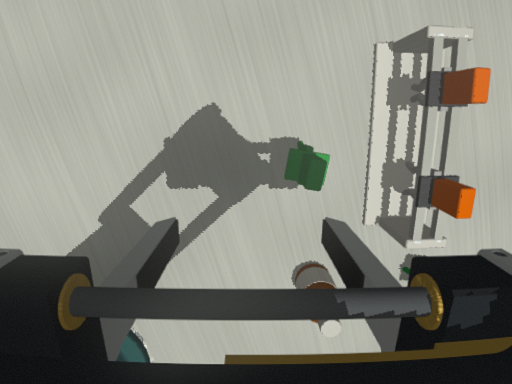

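```bash
python3 - <<'E'
import cv2
im=cv2.imread('pics/b_w.png')[20:260,350:512];cv2.imwrite('pics/b_c.png',cv2.resize(im[:, :],None,fx=2.5,fy=2.5,interpolation=2))
im=cv2.imread('pics/a_scene.png')[215:290,270:360];cv2.imwrite('pics/a_c2.png',cv2.resize(im,None,fx=8,fy=8,interpolation=2))
E
```

```text
(no output)
```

View pics/b_c.png

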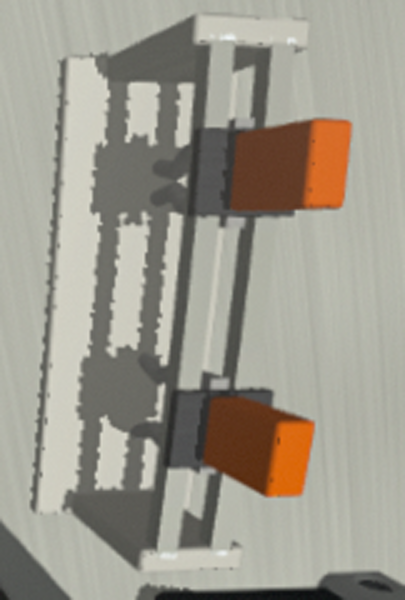

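View pics/a_c2.png

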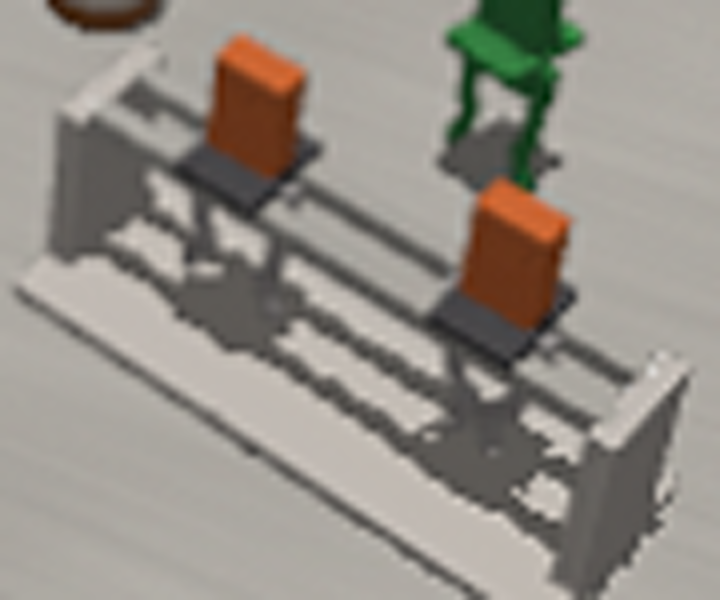

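```bash
python3 - <<'E'
from h import *
T=np.load('Tb.npy')
f=lambda L:np.array(L)/2.5+[350,20]
o=onz('wrist',f([[275,418],[315,422],[303,495],[265,497]]),134,T);print(o.round(1),o.mean(0))
s=onz('wrist',f([[313,119],[351,122],[343,208],[305,206]]),134,T);print(s.round(1),s.mean(0))
w=onz('wrist',f([[195,20],[307,22],[306,46],[194,42],[140,549],[241,542],[238,567],[140,571]]),84,T);print(w.round(1),w.mean(0))
print(onz('wrist',f([[177,392],[272,392],[167,467]]),90,T).round(1))
print(onz('wrist',f([[64,60],[36,510]]),8,T).round(1))
d=s.mean(0)-o.mean(0);print(np.degrees(np.arctan2(d[1],d[0])),np.linalg.norm(d))
# top camera check
print(onz('top',np.array([[213,239.5],[107,217]])/4+[160,130],134).round(1))
E
```

```text
[[536.7 194.8 134. ]
 [552.2 188.8 134. ]
 [545.3 161.1 134. ]
 [530.  164.8 134. ]] [541.05049705 177.34951109 134.        ]
[[562.7 295.4 134. ]
 [576.8 291.3 134. ]
 [570.2 263.3 134. ]
 [556.  267.4 134. ]] [566.42421855 279.34403522 134.        ]
[[558.  341.3  84. ]
 [604.7 330.6  84. ]
 [602.8 321.6  84. ]
 [556.1 333.3  84. ]
 [501.7 128.3  84. ]
 [549.1 117.5  84. ]
 [546.5 105.2  84. ]
 [500.3 117.3  84. ]] [552.40221312 224.37704813  84.        ]
[[524.4 198.6  90. ]
 [566.  187.   90. ]
 [515.8 166.7  90. ]]
[[537.8 347.1   8. ]
 [481.  123.7   8. ]]
76.02981635246674 105.10332389951121
[[539.6 172.7 134. ]
 [564.  273.8 134. ]]
```

Emit:
jog_arm(
  dp=[
    [-1, 40, 0],
    [-2, 80, 0],
    [-3, 120, 0],
    [-3, 160, 10],
    [-3, 202, 30],
    [-3, 202, 60],
    [-3, 202, 90],
    [-3, 202, 107],
    [-3, 202, 107],
    [-3, 202, 107],
  ],
  twist=[-1.5, -1.5, -1.5, -1.5, -1.5, -1.5, -1.5, -1.5, -1.5, -1.5],
  grip=[1, 1, 1, 1, 1, 0.7, 0.6, 0.5, 0.4, 0.4],
)

```text
time_s: 2.2
tcp_pos: [540.7, 182.0, 195.7]
orientation: [-0.0, 0.787, 0.617, -0.0]
contact_force: [0.8, 0.2, 0.6]
finger_gap: 0.614
```

```bash
python3 - <<'E'
from h import *
s=sense();T=T_tool(s);np.save('Tc.npy',T);print(T.round(3),s['joints'])
im=cams.grab_frame('wrist');cv2.imwrite('pics/c_w.png',im[:,:,::-1])
E
```

```text
[[ 2.38000e-01  9.71000e-01 -0.00000e+00  5.40734e+02]
 [ 9.71000e-01 -2.38000e-01  0.00000e+00  1.81957e+02]
 [-0.00000e+00 -0.00000e+00 -1.00000e+00  1.95726e+02]
 [ 0.00000e+00  0.00000e+00  0.00000e+00  1.00000e+00]] [2.25156090e-01 1.77208578e-01 1.48398490e+00 1.61192744e-04
 1.48083429e+00 4.65660846e-01]
```

View pics/c_w.png

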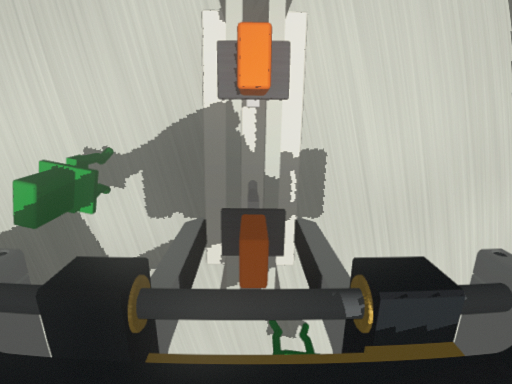

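```bash
python3 - <<'E'
from h import *
T=np.load('Tc.npy')
P=onz('wrist',[[222,209],[285,209],[222,255],[285,255]],90,T)
Q=onz('wrist',[[241,215],[267,215]],90,T)
S=onz('wrist',[[239,23],[271,23],[239,88],[271,88]],134,T)
F=onz('wrist',[[218,41],[290,41],[218,98],[290,98]],90,T)
for X in (P,Q,S,F):
    print(((X-T[:3,3])@T[:3,:3]).round(1).tolist(),X.mean(0).round(1))
print(((np.array([541,177.3,112])-T[:3,3])@T[:3,:3]).round(1))
E
```

```text
[[13.0, -18.5, 105.7], [13.0, 23.8, 105.7], [-21.0, -19.3, 105.7], [-20.9, 24.9, 105.7]] [542.4 177.5  90. ]
[[8.8, -5.8, 105.7], [8.8, 11.8, 105.7]] [545.7 189.8  90. ]
[[114.9, -4.7, 61.7], [114.9, 9.6, 61.7], [86.6, -4.9, 61.7], [86.6, 10.0, 61.7]] [567.1 279.2 134. ]
[[117.4, -18.8, 105.7], [117.4, 23.9, 105.7], [84.4, -19.4, 105.7], [84.5, 24.8, 105.7]] [567.3 279.4  90. ]
[-4.5  1.4 83.7]
```

Emit:
jog_arm(
  dp=[
    [-4, 2.5, 0],
    [-4, 2.5, 0],
    [-4, 2.5, 0],
    [-4, 2.5, 0],
    [-4, 2.5, 0],
    [-4, 2.5, 0],
    [-4, 2.5, 0],
    [-4, 2.5, 0],
    [-4, 2.5, -5],
    [-4, 2.5, -20],
  ],
  twist=[0, 0, 0, 0, 0, 0, 0, 0, 0, 0],
  grip=[0, 0, 0, 0, 0, 0, 0, 0, 0, 0],
  grip_force=10,
)

```text
time_s: 3.25
tcp_pos: [541.3, 176.8, 213.8]
orientation: [-0.001, 0.787, 0.617, -0.002]
contact_force: [-0.8, -1.0, -1.6]
finger_gap: 0.166
```

```bash
python3 - <<'E'
from h import *
s=sense();T=T_tool(s);print(T.round(3),s['finger_gap'],s['contact_force'],s['wrist_torque'])
im=cams.grab_frame('wrist');cv2.imwrite('pics/d_w.png',im[:,:,::-1])
E
```

```text
[[ 2.40000e-01  9.71000e-01 -5.00000e-03  5.41293e+02]
 [ 9.71000e-01 -2.40000e-01 -1.00000e-03  1.76821e+02]
 [-2.00000e-03 -4.00000e-03 -1.00000e+00  2.13792e+02]
 [ 0.00000e+00  0.00000e+00  0.00000e+00  1.00000e+00]] 0.1662787718320952 [-0.79144148 -1.0473884  -1.64747454] [-0.10004939  0.08637577 -0.0058447 ]
```

View pics/d_w.png

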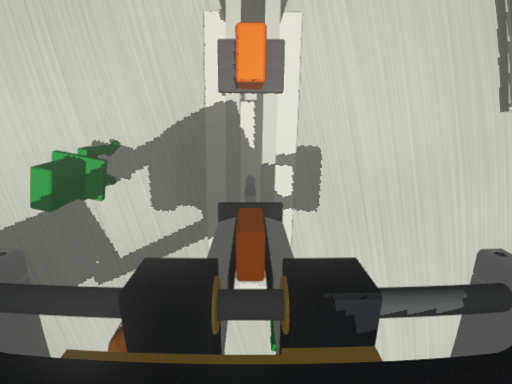

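Emit:
jog_arm(
  dp=[
    [0, 0, -20],
    [-10, 0, -35],
    [-30, 0, -35],
    [-42, 0, -35],
    [-52, 0, -35],
    [-62, 0, -35],
    [-72, 0, -35],
    [-82, -1, -35],
    [-93, -1, -35],
    [-93, -1, -35],
  ],
  twist=[0, 0, 0, 0, 0, 0, 0, 0, 0, 0],
  grip=[0, 0, 0, 0, 0, 0, 0, 0, 0, 0],
  grip_force=10,
)

```text
time_s: 4.3
tcp_pos: [518.4, 85.6, 250.4]
orientation: [0.0, 0.788, 0.616, -0.001]
contact_force: [-1.5, 0.1, -1.9]
finger_gap: 0.174
```

```bash
python3 - <<'E'
from h import *
s=sense();T=T_tool(s);np.save('Te.npy',T);print(T.round(3),s['finger_gap'],s['contact_force'],s['wrist_torque'])
for n in('wrist','scene'):
  im=cams.grab_frame(n);cv2.imwrite(f'pics/e_{n}.png',im[:,:,::-1])
im=im[180:290,230:370];cv2.imwrite('pics/e_sc.png',cv2.resize(im[:,:,::-1],None,fx=5,fy=5,interpolation=2))
E
```

```text
[[ 2.41000e-01  9.70000e-01 -1.00000e-03  5.18447e+02]
 [ 9.70000e-01 -2.41000e-01 -1.00000e-03  8.55520e+01]
 [-2.00000e-03 -1.00000e-03 -1.00000e+00  2.50422e+02]
 [ 0.00000e+00  0.00000e+00  0.00000e+00  1.00000e+00]] 0.17384471555052783 [-1.46274681  0.06139331 -1.91605195] [-0.09296108  0.08198053 -0.02060793]
```

View pics/e_wrist.png

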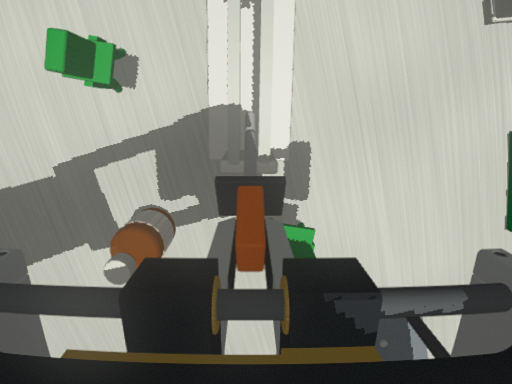

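View pics/e_sc.png

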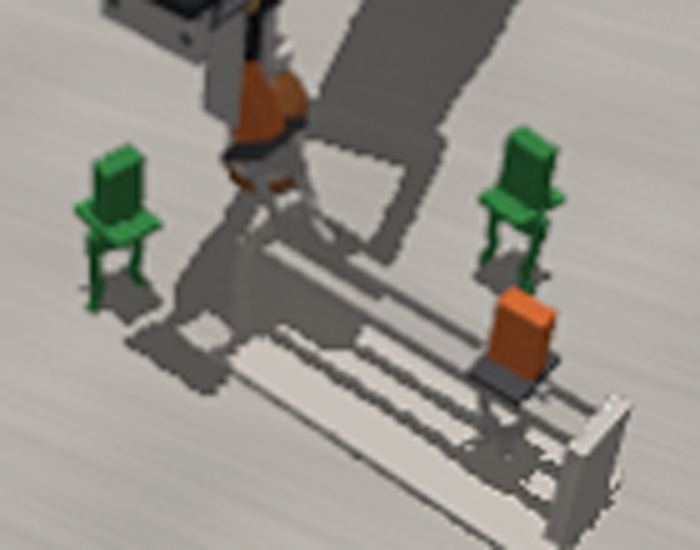

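```bash
cat >> h.py <<'E'
def clip_pts(th,h=5.7,x0=0):
    # tool coords: flange-top +x edge (y+-22), handle-top +x edge and -x edge (y+-8)
    t=np.radians(th);u=np.array([-np.sin(t),0,-np.cos(t)]);v=np.array([np.cos(t),0,-np.sin(t)]);G=np.array([x0,0,78.]);y=np.array([0,1,0])
    c=G-h*u
    return [c-22*u+17*v-22*y,c-22*u+17*v+22*y,c-28*u+17*v+22*y,c+22*u+15*v-8*y,c+22*u+15*v+8*y,c+22*u-15*v+8*y,c+22*u-15*v-8*y]
def show(T,angs,**k):
    for th in angs:
        P=np.array(clip_pts(th,**k))@T[:3,:3].T+T[:3,3]
        print(th,proj('wrist',P,T).round(0).astype(int).tolist())
E
python3 - <<'E'
from h import *
T=np.load('Te.npy');show(T,[0,25,30,35,40,45])
im=cv2.imread('pics/e_wrist.png')[160:290,190:310];cv2.imwrite('pics/e_wc.png',cv2.resize(im,None,fx=4.5,fy=4.5,interpolation=2))
E
```

```text
0 [[217, 203], [283, 203], [282, 201], [234, 231], [265, 231], [264, 282], [235, 282]]
25 [[214, 192], [285, 192], [284, 186], [234, 250], [265, 250], [263, 283], [236, 283]]
30 [[214, 191], [285, 191], [284, 184], [234, 254], [265, 254], [263, 282], [236, 282]]
35 [[213, 190], [286, 190], [285, 183], [234, 257], [265, 257], [263, 281], [236, 281]]
40 [[213, 190], [286, 190], [286, 182], [234, 261], [265, 261], [263, 280], [236, 280]]
45 [[212, 190], [287, 190], [286, 181], [234, 264], [265, 264], [263, 278], [236, 278]]
```

View pics/e_wc.png

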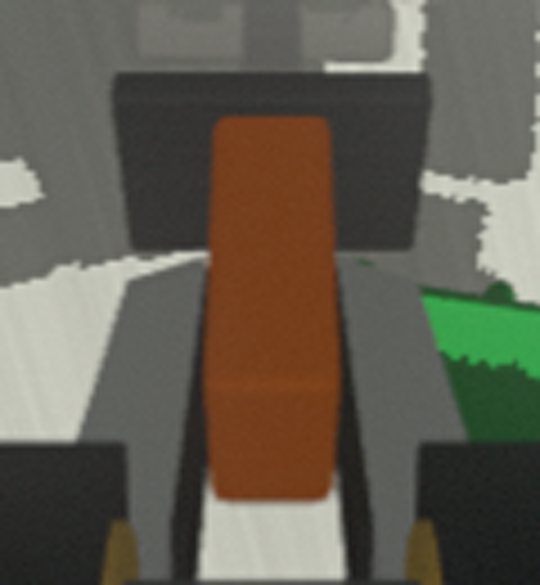

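```bash
cat > fit.py <<'E'
from h import *
from scipy.optimize import least_squares
# rows: flange top +x edge, flange bottom +x, handle top +x, handle top -x, flange top -x edge, widths
def model(p,T):
    th,h,x0=p;t=np.radians(th);u=np.array([-np.sin(t),0,-np.cos(t)]);v=np.array([np.cos(t),0,-np.sin(t)]);y=np.array([0,1,0])
    P=np.array(clip_pts(th,h,x0));c=np.array([x0,0,78.])-h*u
    P=np.vstack([P,c-22*u-17*v-22*y]);q=proj('wrist',P@T[:3,:3].T+T[:3,3],T)
    return np.array([q[0,1],q[2,1],q[3,1],q[5,1],q[7,1],q[1,0]-q[0,0],q[4,0]-q[3,0]])
def fit(obs,T,p0=(32,5.7,0)):
    obs=np.array(obs,float);m=~np.isnan(obs)
    r=least_squares(lambda p:(model(p,T)-obs)[m],p0);print(r.x.round(2),r.fun.round(1));return r.x
if __name__=='__main__':
    fit([182,176,245,271,215,71,30],np.load('Te.npy'))
    fit([182,176,245,271,np.nan,np.nan,np.nan],np.load('Te.npy'))
E
python3 fit.py
```

```text
[33.66 11.81  0.58] [ 0.2 -0.6  0.1  0.   0.2 -0.4  0.2]
[33.43 12.28  0.17] [ 0.4 -0.4 -0.1  0. ]
```

```bash
python3 - <<'E'
from h import *
c=lambda L:np.array(L)/4+[160,130]
a=onz('top',c([[557,220],[724,205],[644,212]]),100);print(a.round(1))
g=onz('top',c([[545,195],[765,177]]),198);print(g.round(1), np.degrees(np.arctan2(*(g[0]-g[1])[:2])))
E
```

```text
[[ 553.4 -160.6  100. ]
 [ 564.  -326.3  100. ]
 [ 559.1 -246.6  100. ]]
[[ 565.9 -139.3  198. ]
 [ 577.7 -344.9  198. ]] -3.2774891472088914
```

Emit:
jog_arm(
  dp=[
    [0, 0, -40],
    [-3, 0, -80],
    [-50, 3, -80],
    [-98, 6, -80],
    [-146, 10, -80],
    [-194, 13, -80],
    [-242, 16, -80],
    [-290, 20, -80],
    [-339, 23, -80],
    [-339, 23, -80],
  ],
  twist=[0, 8, 16, 24, 32, 40, 48, 56, 64.5, 72.5],
  grip=[0, 0, 0, 0, 0, 0, 0, 0, 0, 0],
  grip_force=55,
)

```text
time_s: 5.4
tcp_pos: [458.4, -253.0, 329.8]
orientation: [0.001, 1.0, 0.025, -0.001]
contact_force: [0.3, -0.1, -2.5]
finger_gap: 0.169
```

```bash
python3 - <<'E'
from h import *
s=sense();T=T_tool(s);np.save('Tf.npy',T);print(T.round(3),s['finger_gap'],s['contact_force'],s['wrist_torque'],s['joints'])
for n in('wrist',):
  im=cams.grab_frame(n);cv2.imwrite(f'pics/f_{n}.png',im[:,:,::-1])
E
```

```text
[[ 9.99000e-01  5.00000e-02 -3.00000e-03  4.58436e+02]
 [ 5.00000e-02 -9.99000e-01 -3.00000e-03 -2.53006e+02]
 [-3.00000e-03  2.00000e-03 -1.00000e+00  3.29842e+02]
 [ 0.00000e+00  0.00000e+00  0.00000e+00  1.00000e+00]] 0.16929866112712555 [ 0.25200562 -0.12778192 -2.54076273] [0.06119828 0.16704249 0.01913743] [-0.61081339  0.0252671   1.38237807 -0.00371582  1.73478569  0.90967162]
```

View pics/f_wrist.png

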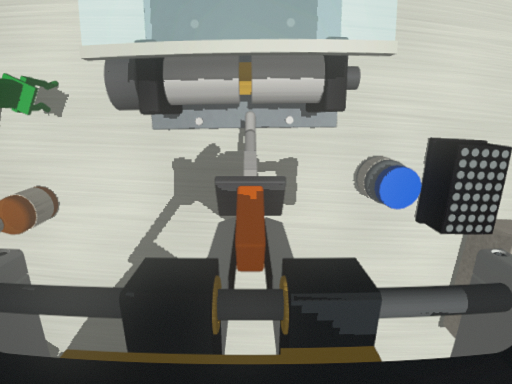

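```bash
python3 - <<'E'
import cv2
im=cv2.imread('pics/f_wrist.png')
cv2.imwrite('pics/f_c.png',cv2.resize(im[30:140,90:370],None,fx=2.8,fy=2.8,interpolation=2))
cv2.imwrite('pics/f_c2.png',cv2.resize(im[165:285,190:310],None,fx=4.5,fy=4.5,interpolation=2))
E
```

```text
(no output)
```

View pics/f_c.png

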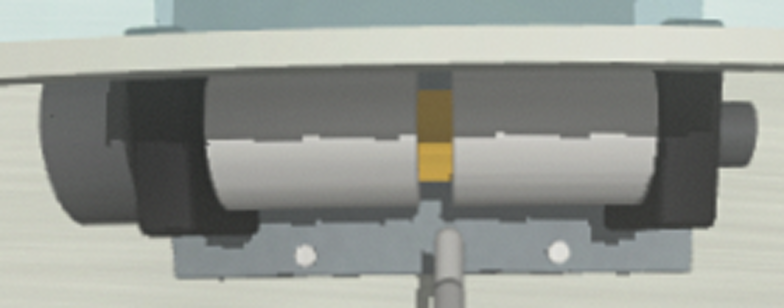

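View pics/f_c2.png

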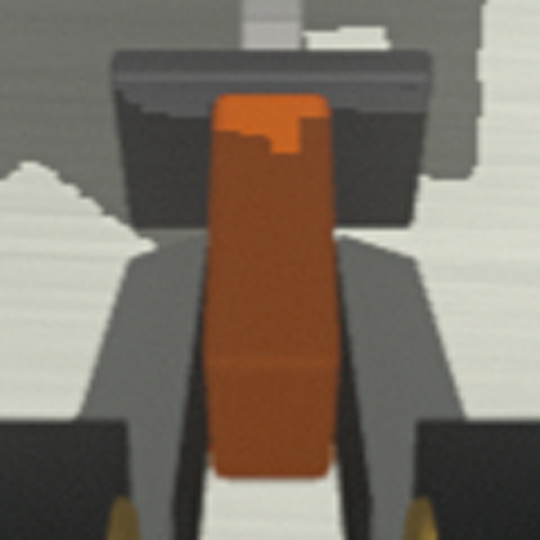

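```bash
cat > drv.py <<'E'
from h import *
T=np.load('Tf.npy')
f=lambda L:np.array(L)/2.8+[90,30]
b=onz('wrist',f([[178,277],[690,271],[305,275.5],[560,272.5]]),10,T);print('base edge',b.round(1).tolist())
yaw=np.arctan2(-(b[0]-b[1])[0],(b[0]-b[1])[1]);print('yaw',np.degrees(yaw), np.linalg.norm(b[0]-b[1]))
ex=np.array([np.cos(yaw),np.sin(yaw),0]);ey=np.array([-np.sin(yaw),np.cos(yaw),0])
print('axis x from base', (b@ex+55).round(1), 'y mid',(b[:2]@ey).mean())
o,D=ray('wrist',f([[240,209.5],[400,208],[480,206.5],[620,204.5]]),T)
for d in D:
    dx,dz=d@ex,d[2];n=np.hypot(dx,dz);t=(85-o[2])/dz
    # ray point at z=85, then shift in +x by 26*n/|dz|
    print('axis x from sil', (o@ex+t*dx+26*n/abs(dz)).round(2), 'y',(o@ey+(d@ey)*t).round(1))
# groove: brass edges at core; shaft edges of groove at lit rim near silhouette & terminator
g=onz('wrist',f([[418,140],[453,140]]),109,T);print('groove edges y (z~109)',(g@ey).round(1),(g@ex).round(1))
g=onz('wrist',f([[416,208],[443,206]]),90,T);print('groove near sil',(g@ey).round(1),(g@ex).round(1))
# shaft ends at blocks inner faces at top
g=onz('wrist',f([[206,100],[658,100]]),109,T);print('inner faces',(g@ey).round(1),(g@ex).round(1))
tip=onz('wrist',f([[448,232]]),329.8-78-100,T);print('tool origin',T[:3,3]@ex,T[:3,3]@ey, 'toolx yaw',np.degrees(np.arctan2(T[1,0],T[0,0])),'tip',tip@ex,tip@ey)
gd=onz('wrist',f([[5,80],[390,66],[300,68]]),193,T);print('guard edge x',(gd@ex).round(1))
E
python3 drv.py
```

```text
base edge [[507.2, -120.4, 10.0], [522.3, -366.7, 10.0], [510.5, -181.9, 10.0], [518.0, -304.0, 10.0]]
yaw 3.5118763198214666 246.8515585484161
axis x from base [553.9 553.9 553.4 553.4] y mid -274.6240547393444
axis x from sil 553.18 y -201.6
axis x from sil 552.65 y -263.1
axis x from sil 552.87 y -293.8
axis x from sil 553.34 y -347.5
groove edges y (z~109) [-271.2 -283.4] [548.9 548.7]
groove near sil [-269.4 -279.6] [526.4 527. ]
inner faces [-197.7 -354.8] [563.7 561.9]
tool origin 442.07757705697225 -280.61267970305903 toolx yaw 2.8477583270365447 tip [517.15613361] [-281.19842035]
guard edge x [557.4 557.5 557.5]
```

Emit:
jog_arm(
  dp=[
    [5, -0.5, 8],
    [10, -1, 16],
    [15, -2, 24],
    [20, -2, 32],
    [25, -3, 40],
    [30, -3.7, 48],
    [35, -3.7, 55],
    [35, -3.7, 55],
    [35, -3.7, 55],
    [35, -3.7, 55],
  ],
  twist=[-0.7, -0.7, -0.7, -0.7, -0.7, -0.7, -0.7, -0.7, -0.7, -0.7],
  grip=[0, 0, 0, 0, 0, 0, 0, 0, 0, 0],
  grip_force=55,
)

```text
time_s: 6.45
tcp_pos: [494.9, -241.9, 276.2]
orientation: [0.0, 0.999, 0.038, 0.0]
contact_force: [0.4, 0.5, -2.4]
finger_gap: 0.166
```

```bash
cat >> h.py <<'E'
YAW=np.radians(3.51);EX=np.array([np.cos(YAW),np.sin(YAW),0]);EY=np.array([-np.sin(YAW),np.cos(YAW),0]);AX=553.2
def rep():
    s=sense();T=T_tool(s);p=T[:3,3];x,y,z=p@EX-AX,p@EY,p[2];f=np.array(s['contact_force']);
    print('t',round(s['time_s'],2),'x',x.round(2),'y',y.round(2),'z',z.round(2),'yawerr',np.degrees(np.arctan2(T[1,0],T[0,0])-YAW).round(2),'tilt',T[:2,2].round(4),'d from x',((-38.9-x)/.574).round(1),'d from z',((z-221.4)/.819).round(1),'F(drive)',[(f@EX).round(1),(f@EY).round(1),f[2].round(1)],'axial',(f@(-.574*EX+[0,0,.819])).round(1),'M',np.round(s['wrist_torque'],2),'gap',round(s['finger_gap'],3))
    return s,T
E
python3 - <<'E'
from h import *
s,T=rep();np.save('Tg.npy',T)
for n in('wrist','scene'):
  im=cams.grab_frame(n);cv2.imwrite(f'pics/g_{n}.png',im[:,:,::-1])
im=cv2.imread('pics/g_wrist.png')[20:290,130:380];cv2.imwrite('pics/g_c.png',cv2.resize(im,None,fx=2.2,fy=2.2,interpolation=2))
im=cv2.imread('pics/g_scene.png')[100:250,100:240];cv2.imwrite('pics/g_s.png',cv2.resize(im,None,fx=4,fy=4,interpolation=2))
E
```

```text
t 6.45 x -74.07 y -271.73 z 276.23 yawerr 0.81 tilt [ 0.0008 -0.0005] d from x 61.3 d from z 66.9 F(drive) [np.float64(0.4), np.float64(0.5), np.float64(-2.4)] axial -2.2 M [0.   0.12 0.04] gap 0.166
```

View pics/g_c.png

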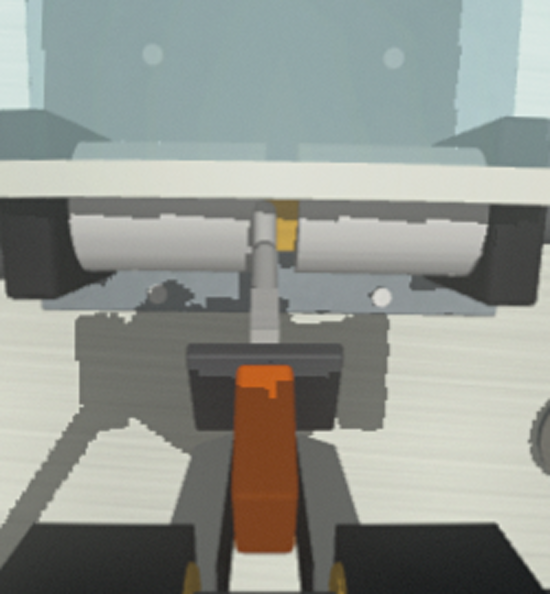

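View pics/g_s.png

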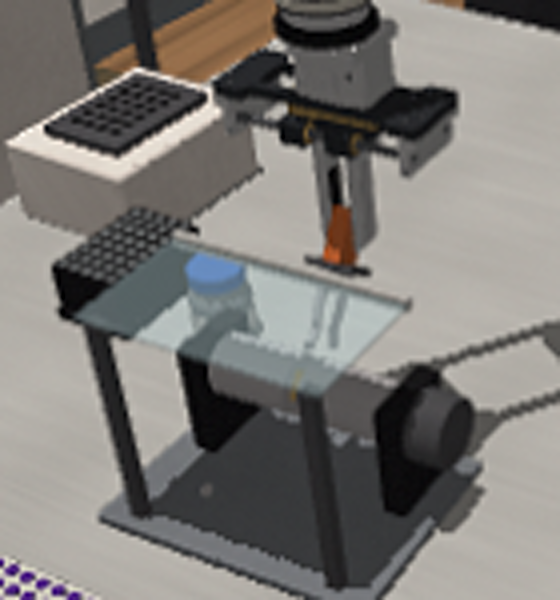

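```bash
python3 - <<'E'
from h import *
T=np.load('Tg.npy')
f=lambda L:np.array(L)/2.2+[130,20]
g=onz('wrist',f([[297.5,225],[298,262]]),107,T);print((g@EY).round(1),(g@EX-AX).round(1))
tz=276.2-78-106*.834+23*.552
l=onz('wrist',f([[252,215],[276,215]]),tz,T);print(tz,(l@EY).round(1),(l@EX-AX).round(1))
l=onz('wrist',f([[235,370],[293,370],[188,346],[343,346]]),276-78-8,T);print((l@EY).round(1),(l@EX-AX).round(1))
o,D=ray('wrist',f([[90,269],[230,270.5],[320,271.5],[450,275]]),T)
for d in D:
    dx,dz=d@EX,d[2];n=np.hypot(dx,dz);t=(85-o[2])/dz
    print('axis x from sil', (o@EX+t*dx+26*n/abs(dz)).round(2))
E
```

```text
[-282.9 -283.4] [ -5.9 -19.8]
122.49199999999999 [-265.8 -274.3] [-2.3 -2.2]
[-262.8 -278.4 -250.3 -291.5] [-42.3 -42.1 -35.9 -35.3]
axis x from sil 553.84
axis x from sil 553.84
axis x from sil 554.0
axis x from sil 553.61
```

Emit:
jog_arm(
  dp=[
    [0, 3, 0],
    [0, 5.8, 0],
    [1, 5.8, 3],
    [2, 5.8, 7],
    [2, 5.8, 7],
    [2, 5.8, 7],
    [2, 5.8, 7],
    [2, 5.8, 7],
    [2, 5.8, 7],
    [2, 5.8, 7],
  ],
  twist=[0.8, 0.8, 0.8, 0.8, 0.8, 0.8, 0.8, 0.8, 0.8, 0.8],
  grip=[0, 0, 0, 0, 0, 0, 0, 0, 0, 0],
  grip_force=55,
)

```text
time_s: 7.55
tcp_pos: [497.3, -247.3, 268.8]
orientation: [0.0, 1.0, 0.031, 0.0]
contact_force: [-0.1, 0.5, -2.2]
finger_gap: 0.169
```

```bash
python3 - <<'E'
from h import *
s,T=rep();np.save('Th.npy',T)
im=cams.grab_frame('wrist');cv2.imwrite(f'pics/h_wrist.png',im[:,:,::-1])
im=cv2.imread('pics/h_wrist.png')[20:290,130:380];cv2.imwrite('pics/h_c.png',cv2.resize(im,None,fx=2.2,fy=2.2,interpolation=2))
E
```

```text
t 7.55 x -72.0 y -277.29 z 268.8 yawerr 0.03 tilt [ 0.0002 -0.    ] d from x 57.7 d from z 57.9 F(drive) [np.float64(-0.0), np.float64(0.5), np.float64(-2.2)] axial -1.8 M [-0.07  0.15 -0.05] gap 0.169
```

View pics/h_c.png

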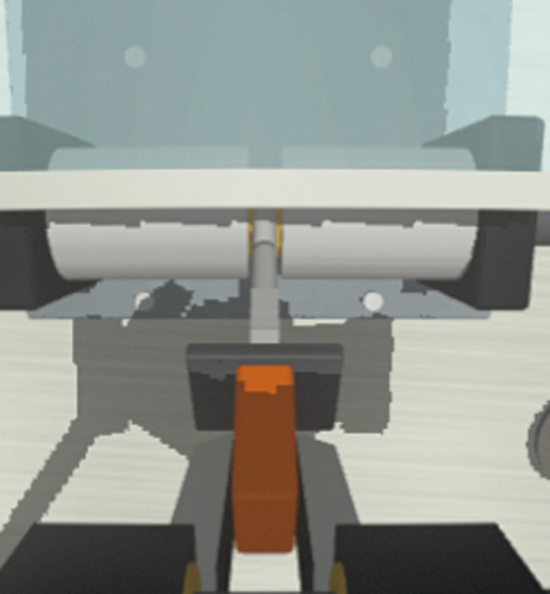

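Emit:
jog_arm(
  dp=[
    [0.6, 0, 0.8],
    [1.2, 0, 1.6],
    [1.8, 0, 2.5],
    [2.3, 0, 3.3],
    [2.9, 0, 4.1],
    [3.4, 0, 4.9],
    [3.4, 0, 4.9],
    [3.4, 0, 4.9],
    [3.4, 0, 4.9],
    [3.4, 0, 4.9],
  ],
  twist=[0, 0, 0, 0, 0, 0, 0, 0, 0, 0],
  grip=[0, 0, 0, 0, 0, 0, 0, 0, 0, 0],
  grip_force=55,
)

```text
time_s: 8.6
tcp_pos: [500.6, -247.1, 263.8]
orientation: [-0.0, 1.0, 0.031, 0.0]
contact_force: [-0.4, -0.3, -1.7]
finger_gap: 0.17
```

```bash
python3 -c "
from h import *
rep()"
```

```text
t 8.6 x -68.62 y -277.31 z 263.8 yawerr 0.02 tilt [0.0001 0.    ] d from x 51.8 d from z 51.8 F(drive) [np.float64(-0.4), np.float64(-0.3), np.float64(-1.7)] axial -1.2 M [ 0.01  0.17 -0.03] gap 0.17
```

Emit:
jog_arm(
  dp=[
    [0.6, 0, 0.8],
    [1.2, 0, 1.6],
    [1.8, 0, 2.5],
    [2.3, 0, 3.3],
    [2.9, 0, 4.1],
    [3.4, 0, 4.9],
    [4, 0, 5.7],
    [4, 0, 5.7],
    [4, 0, 5.7],
    [4, 0, 5.7],
  ],
  twist=[0, 0, 0, 0, 0, 0, 0, 0, 0, 0],
  grip=[0, 0, 0, 0, 0, 0, 0, 0, 0, 0],
  grip_force=55,
)

```text
time_s: 9.6
tcp_pos: [504.6, -246.9, 258.1]
orientation: [-0.0, 1.0, 0.031, 0.0]
contact_force: [0.3, 0.2, -0.3]
finger_gap: 0.167
```

```bash
python3 -c "
from h import *
s,T=rep();np.save('Ti.npy',T)
im=cams.grab_frame('wrist');cv2.imwrite(f'pics/i_wrist.png',im[:,:,::-1])
cv2.imwrite('pics/i_c.png',cv2.resize(im[20:290,130:380,::-1],None,fx=2.2,fy=2.2,interpolation=2))
"
```

```text
t 9.6 x -64.62 y -277.32 z 258.09 yawerr 0.02 tilt [0.0001 0.0001] d from x 44.8 d from z 44.8 F(drive) [np.float64(0.3), np.float64(0.2), np.float64(-0.3)] axial -0.4 M [-0.01  0.16 -0.02] gap 0.167
```

View pics/i_c.png

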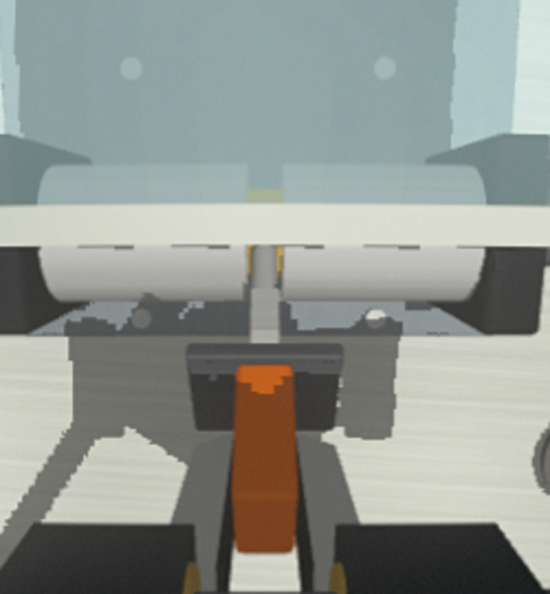

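Emit:
jog_arm(
  dp=[
    [0.6, 0, 0.8],
    [1.2, 0, 1.6],
    [1.8, 0, 2.5],
    [2.3, 0, 3.3],
    [2.9, 0, 4.1],
    [3.4, 0, 4.9],
    [4, 0, 5.7],
    [4, 0, 5.7],
    [4, 0, 5.7],
    [4, 0, 5.7],
  ],
  twist=[0, 0, 0, 0, 0, 0, 0, 0, 0, 0],
  grip=[0, 0, 0, 0, 0, 0, 0, 0, 0, 0],
  grip_force=60,
)

```text
time_s: 10.65
tcp_pos: [508.6, -246.6, 252.4]
orientation: [-0.0, 1.0, 0.031, 0.0]
contact_force: [0.0, 0.7, -1.5]
finger_gap: 0.167
```

```bash
python3 -c "
from h import *
rep()"
```

```text
t 10.65 x -60.62 y -277.31 z 252.4 yawerr 0.03 tilt [0.0001 0.0001] d from x 37.8 d from z 37.9 F(drive) [np.float64(0.1), np.float64(0.7), np.float64(-1.5)] axial -1.3 M [-0.03  0.18  0.03] gap 0.167
```

Running free in the groove to 38 mm short. Now the rising part, in small steps.

Emit:
jog_arm(
  dp=[
    [0.6, 0, 0.8],
    [1.2, 0, 1.6],
    [1.8, 0, 2.5],
    [2.3, 0, 3.3],
    [2.9, 0, 4.1],
    [2.9, 0, 4.1],
    [2.9, 0, 4.1],
    [2.9, 0, 4.1],
    [2.9, 0, 4.1],
    [2.9, 0, 4.1],
  ],
  twist=[0, 0, 0, 0, 0, 0, 0, 0, 0, 0],
  grip=[0, 0, 0, 0, 0, 0, 0, 0, 0, 0],
  grip_force=60,
)

```text
time_s: 11.65
tcp_pos: [511.4, -246.4, 248.1]
orientation: [-0.0, 1.0, 0.031, -0.0]
contact_force: [-1.7, 0.4, -2.2]
finger_gap: 0.167
```

```bash
python3 -c "
from h import *
rep()"
```

```text
t 11.65 x -57.8 y -277.28 z 248.13 yawerr 0.02 tilt [-0.0003  0.0002] d from x 32.9 d from z 32.6 F(drive) [np.float64(-1.6), np.float64(0.5), np.float64(-2.2)] axial -0.9 M [-0.05  0.71 -0.03] gap 0.167
```

Emit:
jog_arm(
  dp=[
    [-0.4, 0, 0.3],
    [-0.8, 0, 0.6],
    [-0.2, 0, 1.4],
    [0.3, 0, 2.2],
    [0.9, 0, 3.1],
    [1.5, 0, 3.9],
    [2.1, 0, 4.7],
    [2.1, 0, 4.7],
    [2.1, 0, 4.7],
    [2.1, 0, 4.7],
  ],
  twist=[0, 0, 0, 0, 0, 0, 0, 0, 0, 0],
  grip=[0, 0, 0, 0, 0, 0, 0, 0, 0, 0],
  grip_force=60,
)

```text
time_s: 12.65
tcp_pos: [513.4, -246.6, 244.1]
orientation: [0.0, 1.0, 0.031, -0.0]
contact_force: [-4.6, -0.3, 4.1]
finger_gap: 0.164
```

```bash
python3 -c "
from h import *
rep()"
```

```text
t 12.65 x -55.86 y -277.53 z 244.11 yawerr 0.01 tilt [-0.0002 -0.0008] d from x 29.6 d from z 27.7 F(drive) [np.float64(-4.6), np.float64(-0.0), np.float64(4.1)] axial 6.0 M [-0.1   1.26 -0.  ] gap 0.164
```

Emit:
jog_arm(
  dp=[
    [0.6, 0, 0.8],
    [1.2, 0, 1.6],
    [1.8, 0, 2.5],
    [2.3, 0, 3.3],
    [2.9, 0, 4.1],
    [2.9, 0, 4.1],
    [2.9, 0, 4.1],
    [2.9, 0, 4.1],
    [2.9, 0, 4.1],
    [2.9, 0, 4.1],
  ],
  twist=[0, 0, 0, 0, 0, 0, 0, 0, 0, 0],
  grip=[0, 0, 0, 0, 0, 0, 0, 0, 0, 0],
  grip_force=60,
)

```text
time_s: 13.65
tcp_pos: [516.7, -246.0, 239.0]
orientation: [-0.0, 1.0, 0.031, 0.0]
contact_force: [0.1, -0.4, -4.2]
finger_gap: 0.163
```

```bash
python3 -c "
from h import *
s,T=rep();np.save('Tj.npy',T)
im=cams.grab_frame('wrist');cv2.imwrite(f'pics/j_wrist.png',im[:,:,::-1])
cv2.imwrite('pics/j_c.png',cv2.resize(im[20:290,130:380,::-1],None,fx=2.2,fy=2.2,interpolation=2))
"
```

```text
t 13.65 x -52.57 y -277.16 z 238.96 yawerr 0.03 tilt [0.0001 0.0006] d from x 23.8 d from z 21.4 F(drive) [np.float64(0.1), np.float64(-0.4), np.float64(-4.2)] axial -3.5 M [-0.07  0.47 -0.02] gap 0.163
```

View pics/j_c.png

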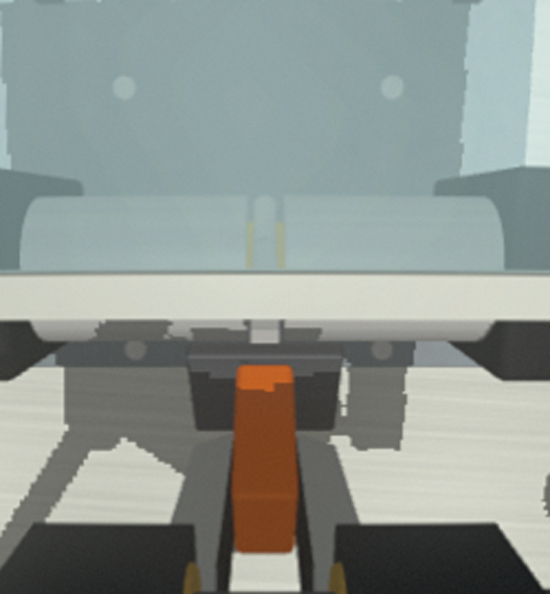

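Emit:
jog_arm(
  dp=[
    [0.6, 0, 0.8],
    [1.2, 0, 1.6],
    [1.8, 0, 2.5],
    [2.3, 0, 3.3],
    [2.9, 0, 4.1],
    [3.4, 0, 4.9],
    [4, 0, 5.7],
    [4, 0, 5.7],
    [4, 0, 5.7],
    [4, 0, 5.7],
  ],
  twist=[0, 0, 0, 0, 0, 0, 0, 0, 0, 0],
  grip=[0, 0, 0, 0, 0, 0, 0, 0, 0, 0],
  grip_force=60,
)

```text
time_s: 14.7
tcp_pos: [520.8, -245.8, 233.2]
orientation: [-0.0, 1.0, 0.031, 0.0]
contact_force: [-1.1, 0.1, -2.3]
finger_gap: 0.165
```

```bash
python3 -c "
from h import *
rep()"
```

```text
t 14.7 x -48.43 y -277.26 z 233.18 yawerr 0.03 tilt [0.0005 0.0004] d from x 16.6 d from z 14.4 F(drive) [np.float64(-1.0), np.float64(0.2), np.float64(-2.3)] axial -1.3 M [-0.26  0.61 -0.02] gap 0.165
```

Emit:
jog_arm(
  dp=[
    [0.6, 0, 0.8],
    [1.2, 0, 1.6],
    [1.8, 0, 2.5],
    [2.3, 0, 3.3],
    [2.9, 0, 4.1],
    [3.4, 0, 4.9],
    [4, 0, 5.7],
    [4, 0, 5.7],
    [4, 0, 5.7],
    [4, 0, 5.7],
  ],
  twist=[0, 0, 0, 0, 0, 0, 0, 0, 0, 0],
  grip=[0, 0, 0, 0, 0, 0, 0, 0, 0, 0],
  grip_force=60,
)

```text
time_s: 15.7
tcp_pos: [524.8, -245.6, 227.5]
orientation: [-0.0, 1.0, 0.031, 0.0]
contact_force: [-1.1, -0.1, -2.8]
finger_gap: 0.166
```

```bash
python3 -c "
from h import *
rep()"
```

```text
t 15.7 x -44.44 y -277.27 z 227.5 yawerr 0.03 tilt [0.0005 0.0003] d from x 9.7 d from z 7.5 F(drive) [np.float64(-1.1), np.float64(0.0), np.float64(-2.8)] axial -1.7 M [-0.21  0.51 -0.05] gap 0.166
```

Emit:
jog_arm(
  dp=[
    [0.6, 0, 0.8],
    [1.2, 0, 1.6],
    [1.8, 0, 2.5],
    [2.3, 0, 3.3],
    [2.9, 0, 4.1],
    [2.9, 0, 4.1],
    [2.9, 0, 4.1],
    [2.9, 0, 4.1],
    [2.9, 0, 4.1],
    [2.9, 0, 4.1],
  ],
  twist=[0, 0, 0, 0, 0, 0, 0, 0, 0, 0],
  grip=[0, 0, 0, 0, 0, 0, 0, 0, 0, 0],
  grip_force=60,
)

```text
time_s: 16.7
tcp_pos: [527.6, -245.4, 223.4]
orientation: [-0.0, 1.0, 0.031, 0.0]
contact_force: [-1.0, -0.4, -4.8]
finger_gap: 0.171
```

```bash
python3 -c "
from h import *
rep()"
```

```text
t 16.7 x -41.61 y -277.21 z 223.45 yawerr 0.03 tilt [0.0003 0.0005] d from x 4.7 d from z 2.5 F(drive) [np.float64(-1.0), np.float64(-0.3), np.float64(-4.8)] axial -3.3 M [-0.22  0.48 -0.05] gap 0.171
```

Emit:
jog_arm(
  dp=[
    [0.3, 0, 0.4],
    [0.6, 0, 0.8],
    [0.9, 0, 1.2],
    [1.2, 0, 1.6],
    [1.5, 0, 2.1],
    [1.5, 0, 2.1],
    [1.5, 0, 2.1],
    [1.5, 0, 2.1],
    [1.5, 0, 2.1],
    [1.5, 0, 2.1],
  ],
  twist=[0, 0, 0, 0, 0, 0, 0, 0, 0, 0],
  grip=[0, 0, 0, 0, 0, 0, 0, 0, 0, 0],
  grip_force=60,
)

```text
time_s: 17.7
tcp_pos: [529.0, -245.3, 221.3]
orientation: [-0.0, 1.0, 0.031, 0.0]
contact_force: [-0.7, -0.3, -5.0]
finger_gap: 0.167
```

```bash
python3 -c "
from h import *
s,T=rep();np.save('Tk.npy',T)
for n in ('wrist','scene','top'):
  im=cams.grab_frame(n);cv2.imwrite(f'pics/k_{n}.png',im[:,:,::-1])
"
python3 -c "
import cv2
im=cv2.imread('pics/k_wrist.png');cv2.imwrite('pics/k_c.png',cv2.resize(im[20:290,130:380],None,fx=2.2,fy=2.2,interpolation=2))
im=cv2.imread('pics/k_scene.png')[100:250,100:240];cv2.imwrite('pics/k_s.png',cv2.resize(im,None,fx=4,fy=4,interpolation=2))
"
```

```text
t 17.7 x -40.18 y -277.21 z 221.34 yawerr 0.03 tilt [0.0001 0.0004] d from x 2.2 d from z -0.1 F(drive) [np.float64(-0.7), np.float64(-0.3), np.float64(-5.0)] axial -3.7 M [-0.12  0.43  0.02] gap 0.167
```

View pics/k_c.png

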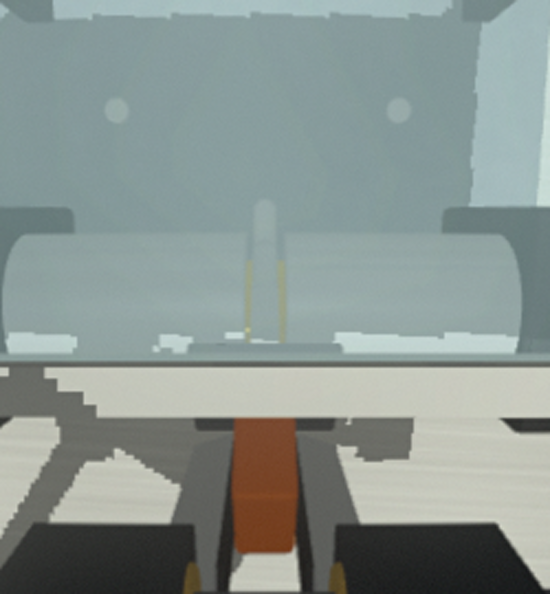

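View pics/k_s.png

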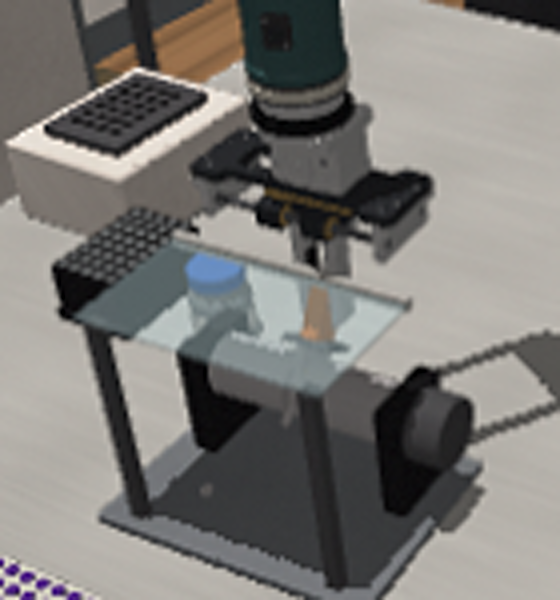

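Emit:
jog_arm(
  dp=[
    [0.3, 0, 0.4],
    [0.6, 0, 0.8],
    [0.9, 0, 1.2],
    [1.2, 0, 1.6],
    [1.2, 0, 1.6],
    [1.2, 0, 1.6],
    [1.2, 0, 1.6],
    [1.2, 0, 1.6],
    [1.2, 0, 1.6],
    [1.2, 0, 1.6],
  ],
  twist=[0, 0, 0, 0, 0, 0, 0, 0, 0, 0],
  grip=[0, 0, 0, 0, 0, 0, 0, 0, 0, 0],
  grip_force=60,
)

```text
time_s: 18.85
tcp_pos: [530.0, -245.3, 220.2]
orientation: [-0.0, 1.0, 0.031, -0.0]
contact_force: [-2.8, -0.3, -2.0]
finger_gap: 0.166
```

```bash
python3 -c "
from h import *
rep()"
```

```text
t 18.85 x -39.2 y -277.29 z 220.22 yawerr 0.03 tilt [-0.0002  0.0001] d from x 0.5 d from z -1.4 F(drive) [np.float64(-2.8), np.float64(-0.1), np.float64(-2.0)] axial -0.0 M [-0.09  1.04  0.01] gap 0.166
```

Emit:
jog_arm(
  dp=[
    [0.2, 0, 0.3],
    [0.5, 0, 0.6],
    [0.7, 0, 0.9],
    [0.9, 0, 1.2],
    [0.9, 0, 1.2],
    [0.9, 0, 1.2],
    [0.9, 0, 1.2],
    [0.9, 0, 1.2],
    [0.9, 0, 1.2],
    [0.9, 0, 1.2],
  ],
  twist=[0, 0, 0, 0, 0, 0, 0, 0, 0, 0],
  grip=[0, 0, 0, 0, 0, 0, 0, 0, 0, 0],
  grip_force=60,
)

```text
time_s: 19.85
tcp_pos: [530.9, -245.2, 218.9]
orientation: [-0.0, 1.0, 0.031, -0.0]
contact_force: [-3.5, 0.5, -3.7]
finger_gap: 0.166
```

```bash
python3 -c "
from h import *
rep()"
```

```text
t 19.85 x -38.31 y -277.26 z 218.91 yawerr 0.02 tilt [-0.0003  0.0002] d from x -1.0 d from z -3.0 F(drive) [np.float64(-3.5), np.float64(0.8), np.float64(-3.7)] axial -1.1 M [-0.14  1.16 -0.02] gap 0.166
```

Emit:
jog_arm(
  dp=[
    [-0.3, 0, 0.2],
    [-0.4, 0, 0.6],
    [-0.1, 0, 1.0],
    [0.1, 0, 1.4],
    [0.3, 0, 1.8],
    [0.3, 0, 1.8],
    [0.3, 0, 1.8],
    [0.3, 0, 1.8],
    [0.3, 0, 1.8],
    [0.3, 0, 1.8],
  ],
  twist=[0, 0, 0, 0, 0, 0, 0, 0, 0, 0],
  grip=[0, 0, 0, 0, 0, 0, 0, 0, 0, 0],
  grip_force=60,
)

```text
time_s: 20.85
tcp_pos: [531.1, -245.3, 218.4]
orientation: [0.0, 1.0, 0.031, 0.0]
contact_force: [-5.6, -0.1, 1.8]
finger_gap: 0.166
```

```bash
python3 -c "
from h import *
s,T=rep();np.save('Tl.npy',T)
im=cams.grab_frame('wrist');cv2.imwrite('pics/l_wrist.png',im[:,:,::-1])
cv2.imwrite('pics/l_c.png',cv2.resize(im[20:290,130:380,::-1],None,fx=2.2,fy=2.2,interpolation=2))
"
```

```text
t 20.85 x -38.15 y -277.31 z 218.37 yawerr 0.02 tilt [ 0.0001 -0.0003] d from x -1.3 d from z -3.7 F(drive) [np.float64(-5.6), np.float64(0.3), np.float64(1.8)] axial 4.7 M [0.13 1.38 0.06] gap 0.166
```

View pics/l_c.png

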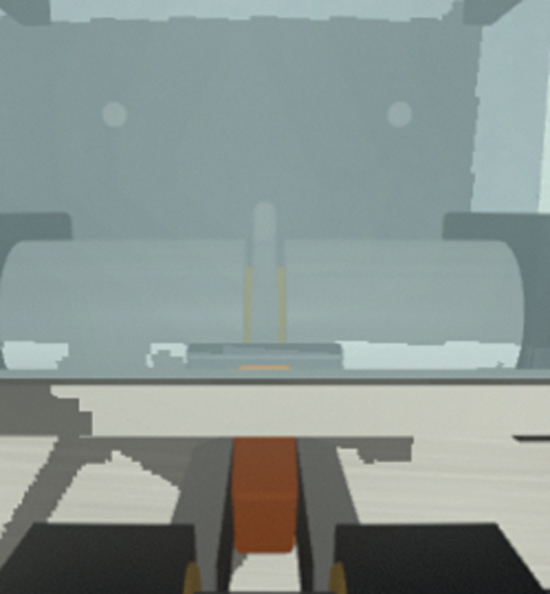

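Emit:
jog_arm(
  dp=[
    [0.3, 0, 0.4],
    [0.5, 0, 0.8],
    [0.8, 0, 1.2],
    [1.1, 0, 1.6],
    [1.4, 0, 2],
    [1.4, 0, 2],
    [1.4, 0, 2],
    [1.4, 0, 2],
    [1.4, 0, 2],
    [1.4, 0, 2],
  ],
  twist=[0, 0, 0, 0, 0, 0, 0, 0, 0, 0],
  grip=[0, 0, 0, 0, 0, 0, 0, 0, 0, 0],
  grip_force=60,
)

```text
time_s: 21.9
tcp_pos: [531.4, -245.3, 218.3]
orientation: [0.0, 1.0, 0.031, -0.001]
contact_force: [-12.2, 2.0, 8.5]
finger_gap: 0.166
```

```bash
python3 -c "
from h import *
rep()"
```

```text
t 21.9 x -37.81 y -277.33 z 218.31 yawerr 0.01 tilt [-0.0018 -0.001 ] d from x -1.9 d from z -3.8 F(drive) [np.float64(-12.1), np.float64(2.8), np.float64(8.5)] axial 13.9 M [0.41 2.41 0.09] gap 0.166
```

Emit:
jog_arm(
  dp=[
    [-0.8, 0, -1],
    [-1.4, 0, -2],
    [-1.4, 0, -2],
    [-1.4, 0, -2],
    [-1.4, 0, -2],
    [-1.4, 0, -2],
    [-1.4, 0, -2],
    [-1.4, 0, -2],
    [-1.4, 0, -2],
    [-1.4, 0, -2],
  ],
  twist=[0, 0, 0, 0, 0, 0, 0, 0, 0, 0],
  grip=[0, 0, 0.5, 0.5, 0.5, 0.5, 0.5, 0.5, 0.5, 0.5],
)

```text
time_s: 22.9
tcp_pos: [531.3, -245.2, 217.2]
orientation: [-0.0, 1.0, 0.031, 0.0]
contact_force: [-0.0, -0.4, -0.3]
finger_gap: 0.498
```

```bash
python3 -c "
from h import *
s,T=rep();np.save('Tm.npy',T)
im=cams.grab_frame('wrist');cv2.imwrite('pics/m_wrist.png',im[:,:,::-1])
cv2.imwrite('pics/m_c.png',cv2.resize(im[20:290,130:380,::-1],None,fx=2.2,fy=2.2,interpolation=2))
"
```

```text
t 22.9 x -37.9 y -277.29 z 217.22 yawerr 0.02 tilt [0.0001 0.0001] d from x -1.7 d from z -5.1 F(drive) [np.float64(-0.1), np.float64(-0.4), np.float64(-0.3)] axial -0.2 M [ 0.02  0.15 -0.01] gap 0.498
```

View pics/m_c.png

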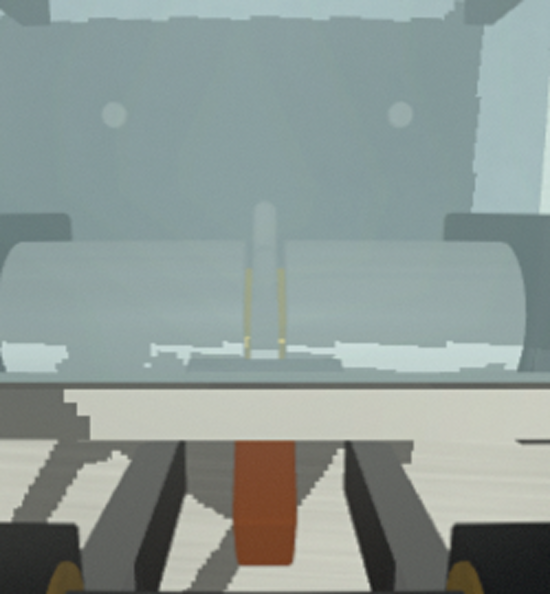

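Emit:
jog_arm(
  dp=[
    [-3, 0, -5],
    [-9, 0, -14],
    [-18, 0, -28],
    [-28, 0, -44],
    [-40, 0, -64],
    [-55, 0, -88],
    [-73, 0, -113],
    [-73, 0, -113],
    [-73, 0, -113],
    [-73, 0, -113],
  ],
  twist=[0, 0, 0, 0, 0, 0, 0, 0, 0, 0],
  grip=[0.5, 0.5, 0.5, 0.5, 0.5, 0.5, 0.5, 0.5, 0.5, 0.5],
)

```text
time_s: 23.95
tcp_pos: [458.3, -249.5, 329.2]
orientation: [-0.001, 1.0, 0.031, -0.001]
contact_force: [0.6, -0.3, 0.2]
finger_gap: 0.498
```

```bash
python3 -c "
from h import *
s,T=rep();np.save('Tn.npy',T)
for n in ('wrist','scene','top'):
  im=cams.grab_frame(n);cv2.imwrite(f'pics/n_{n}.png',im[:,:,::-1])
im=cv2.imread('pics/n_wrist.png')
cv2.imwrite('pics/n_c.png',cv2.resize(im[20:200,130:380],None,fx=3.2,fy=3.2,interpolation=2))
im=cv2.imread('pics/n_scene.png')[130:230,110:220];cv2.imwrite('pics/n_s.png',cv2.resize(im,None,fx=6,fy=6,interpolation=2))
"
```

```text
t 23.95 x -111.0 y -277.09 z 329.17 yawerr 0.03 tilt [-0.0011  0.0012] d from x 125.6 d from z 131.6 F(drive) [np.float64(0.5), np.float64(-0.3), np.float64(0.2)] axial -0.1 M [0.02 0.14 0.01] gap 0.498
```

View pics/n_c.png

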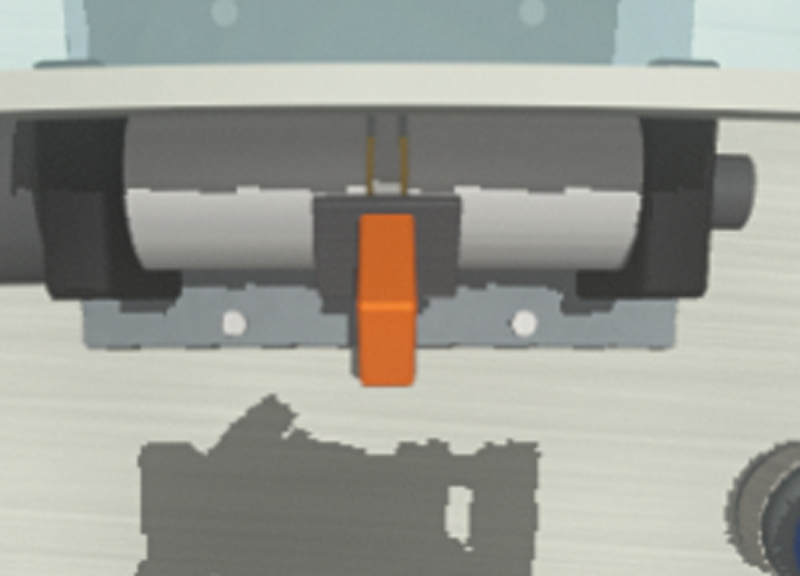

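View pics/n_s.png

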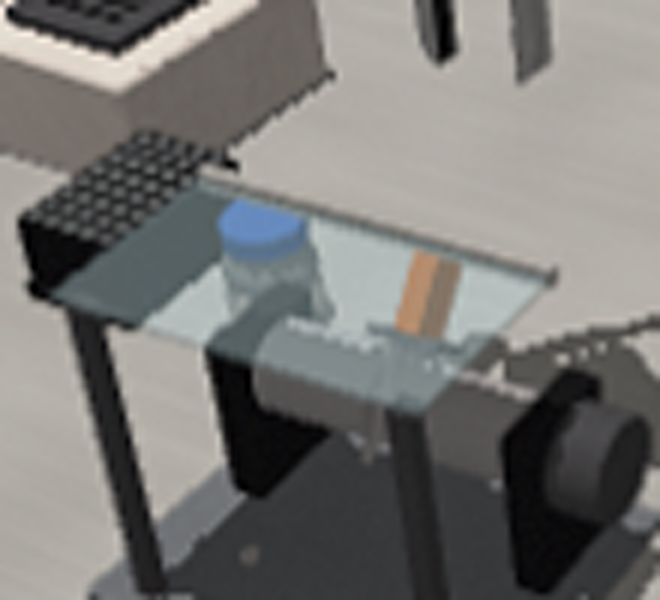

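```bash
cat > fin.py <<'E'
from h import *
from scipy.optimize import least_squares
T=np.load('Tn.npy')
f=lambda L:np.array(L)/3.2+[130,20]
obs=[('flbot+',388,197),('hbase+',388,214),('htop+',387,306),('htop-',387,385),('flL',313,205),('flR',462,205)]
def pts(p):
    th,sx,sz,sy=p;t=np.radians(th);O=AXc*EX+np.array([0,0,85.])
    u=-np.sin(t)*EX+[0,0,np.cos(t)];v=np.cos(t)*EX+np.array([0,0,np.sin(t)])
    s=O+sx*EX+sy*EY+np.array([0,0,sz]);g=s+58*u
    return np.array([g-28*u+17*v,g-22*u+15*v,g+22*u+15*v,g+22*u-15*v,g-25*u+17*v+22*EY,g-25*u+17*v-22*EY])
AXc=553.5
px=f([[o[1],o[2]] for o in obs])
def res(p):
    q=proj('wrist',pts(p),T)-px
    return np.r_[q[:4,1],q[4:,0],q[:4,0].mean()]
for th in (30,35,40):print(th,(proj('wrist',pts([th,0,0,-277]),T)-px).round(1).tolist())
r=least_squares(res,[35,0,0,-277]);print(r.x.round(2),r.fun.round(2))
E
python3 fin.py
```

```text
30 [[-0.3, -7.2], [-0.3, -7.8], [0.1, -14.0], [0.0, -7.6], [-0.4, -8.4], [0.3, -8.3]]
35 [[-0.3, -3.9], [-0.3, -4.0], [0.1, -5.6], [0.0, -2.1], [-0.4, -4.8], [0.2, -4.7]]
40 [[-0.3, -0.5], [-0.3, -0.3], [0.1, 2.1], [-0.0, 2.6], [-0.3, -1.1], [0.1, -1.1]]
[  38.12   -0.46   -9.49 -277.13] [-0.17 -0.19 -0.18  0.55  0.56 -0.56 -0.  ]
```

```bash
cat >> fin.py <<'E'
o,D=ray('wrist',f([[160,268.5],[280,268.5],[480,267.5],[610,267]]),T)
for d in D:
    dx,dz=d@EX,d[2];n=np.hypot(dx,dz);t=(85-o[2])/dz
    print('axis x from sil', (o@EX+t*dx+26*n/abs(dz)).round(2))
for sz in(-3,0,3):
    r=least_squares(lambda p:res([p[0],p[1],sz,p[2]]),[35,0,-277]);print(sz,r.x.round(2),r.fun.round(2))
E
python3 fin.py
python3 - <<'E'
import cv2
im=cv2.imread('pics/n_top.png')[130:240,160:360];cv2.imwrite('pics/n_t.png',cv2.resize(im,None,fx=4,fy=4,interpolation=2))
E
```

```text
30 [[-0.3, -7.2], [-0.3, -7.8], [0.1, -14.0], [0.0, -7.6], [-0.4, -8.4], [0.3, -8.3]]
35 [[-0.3, -3.9], [-0.3, -4.0], [0.1, -5.6], [0.0, -2.1], [-0.4, -4.8], [0.2, -4.7]]
40 [[-0.3, -0.5], [-0.3, -0.3], [0.1, 2.1], [-0.0, 2.6], [-0.3, -1.1], [0.1, -1.1]]
[  38.12   -0.46   -9.49 -277.13] [-0.17 -0.19 -0.18  0.55  0.56 -0.56 -0.  ]
axis x from sil 553.72
axis x from sil 553.45
axis x from sil 553.85
axis x from sil 554.41
-3 [  37.12   -1.51 -277.11] [-0.44 -0.43 -0.43  1.35  0.04 -0.04  0.  ]
0 [  36.64   -2.   -277.1 ] [-0.57 -0.53 -0.56  1.74 -0.21  0.2   0.  ]
3 [  36.16   -2.51 -277.09] [-0.69 -0.64 -0.7   2.13 -0.46  0.46  0.  ]
```

View pics/n_t.png

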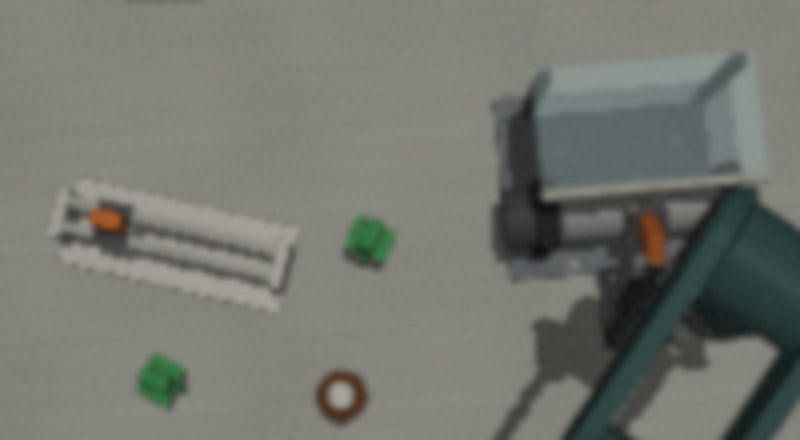

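View pics/n_scene.png

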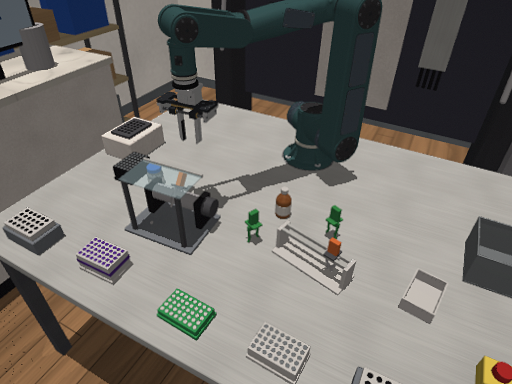

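```bash
python3 -c "
from h import *
s=sense();print(s['time_s'],s['contact_force'],s['joint_velocities']);print(order.close_job())"
```

```text
24.1 [ 0.59107479  0.32875619 -0.7790794 ] [ 0.00117897 -0.0001077  -0.00646155 -0.0004703   0.0008451  -0.00058761]
the job is handed in; nothing more can be done
None
```

The open-jawed clip is in the drive shaft's groove, snapped home and released, and the job was handed in at 24.1 s. No verdict was reported.

**What I did**
- I took the clip at the drive's end of the rack, whose legs showed apart in the pictures.
- The tool cannot tilt, so I leaned the clip in the jaws by pressing its leg ends against the rack's end wall. It measured about 34° afterwards.
- I lined the leg up with the brass groove in the wrist picture and fed the clip in along 35° in small steps, reading the force each time.

**Checks that agreed**
- **Feel of the groove:** the clip ran free to about 38 mm short. At about 28 mm short the push had risen to about 8 N. It had fallen away by about 22 mm short, and the clip was drawn slightly inward near the end.
- **Hard stop:** the last 2 mm of commanded push moved it only about 0.2 mm while the force rose to about 14 N. No reading passed 16 N, well under the 60 N limit.
- **After release:** the clip stayed put with its handle leaning about 37–38°. The arm stood clear with contact force near zero. In the pictures the worn clip, the bottle, the jar and the black tip box looked undisturbed. I did not measure their positions.

**Checks that were weak or disagreed**
- **Seat position:** the final picture fit puts the seat 0.5 to 2 mm off the axis in x. It fixes height poorly: left free, it gave 9.5 mm low, against 3 mm low from the arm's position at the stop. I relied on the hard stop and the force pattern instead.
- **Grip slip:** the clip slid about 6 mm in the jaws while being tilted. The offset was measured and allowed for.

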